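# Clear the case lid, try its bolt, hold the lid open

### The arm

A 7-joint arm with a two-finger parallel gripper is mounted at the origin on a cart in front of the work surface, level with it; the furniture and walls round the work are solid. World frame = base frame: x ahead of the robot, y to its left, z up, the work surface at z = 0. Lengths are in m, angles in rad, forces in N, time in s.
With the tool pointing down it reaches from about 0.4 to 0.9 m from the base axis. Payload 5.5 kg.
Tool frame: the origin (TCP) lies between the finger pads, 19 mm behind the fingertips; this is the grasp point; z points along the fingers, x is the direction in which the jaws open and shut, and the axes are right-handed (so a half turn about z gives the same grasp; the last joint's range is limited). The gripper opens to 92 mm and grips with 3 to 60 N. Pads are 19 mm wide; open, the fingers measure 130 mm over their backs; the gripper's body (75 mm by 190 mm) begins 47 mm behind the grasp point.
Start: joints at [1.555, 0.501, -0.427, 1.55, 0.221, 1.138, -0.21], TCP at [0.179, -0.625, 0.246] pointing down, gripper open.
Joint ranges: [-2.88, 2.88], [-0.31, 2.03], [-1.54, 1.56], [0.2, 2.42], [-1.41, 4.55], [0.19, 2.02], [-2.57, 2.57]. Speed limits (rad/s): [2.57, 2.57, 3.14, 3.14, 3.14, 3.14, 3.14].

### API

Orientations are given as a unit quaternion [w, x, y, z].
In Python, from station import get_state, read_camera, finish_job, boxes_of, masks_of gives the robot as it stands.
- The arm moves only by the tool play_rows, never from a script. Its argument "steps" is a list of rows, each a list of 3 entries, a list of its own where there are three numbers: the finger opening in mm, from 0 to 91.8, then the shift along the world's x, y, z in mm, then the turn, a rotation vector about the world's x, y, z in degrees. In form: [[claw, [dx, dy, dz], [ax, ay, az]], ...]. A call has 1 to 8 rows; each row is the pose to reach, as a shift and turn from the pose commanded when the call began; what a row does not reach only later rows make up. A row lasts 1/8 s, in which the tool goes at most 62.5 mm and 10.7 degrees, less where a joint would pass 70% of its speed; a pose out of reach is approached as far as the arm can. A call with a gripper value outside its range is refused whole. The fingers move at their own pace and stop on an object; "grip_force" is the grip in N (left out, the last holds). Time passes only in rows, so rows that repeat a pose let the fingers close. It gives the time, the measured TCP pose, the force and the opening at its end, in the units of the state.
- get_state(): the state, without advancing time (a new reading comes with each control period).
- read_camera(name): name is "scene" or "side" or "wrist"; returns a dict with "img" (384x512x3 uint8, blue, green, red), "z_map" (384x512 float32, m along the optical axis (not along the pixel's ray), 0 where there is no reading), "vfov" (degrees; the focal length in pixels is half the picture's height over the tangent of half this angle, whatever the lens; pixels are square), "cx", "cy" (the principal point, pixels), "view" (4x4, takes a point from world to camera coordinates); the wrist camera has in their place "mount" (4x4, takes a point from camera to tool coordinates, whose origin is the TCP and whose axes are the tool frame's). Camera axes: x right, y up, looking along -z (the intrinsics and any distortion apply to the point x, -y, -z); pixel columns grow to the right and rows downward; lengths in m; the calibration is good to about 2 mm. A picture is of the moment at which its call begins: read the wrist's pose just before it.
- finish_job(): hands the job in, once; it reports no verdict.
Trained networks look in a picture, given as the dict that the camera call returned (one of the last four; its "shot" number tells which), for a name from the list of things; names that differ only in an ending like _2 or _b are one class to them, and where a whole thing is asked for, a point or a joint stands for the part that bears it (a point fixed in the world has none). Each returns a list of dicts, best first, with "conf" (0 to 1); they miss things now and then, are a little off and sometimes report something else, mostly with a low value. They report only what shows in the picture. A call takes as long as a camera call. They do not tell look-alikes from the thing itself.
- boxes_of(picture, target): "point" ([x, y, z] in m, in the coordinates of the camera as it stood for that picture, good to about 4 mm: the middle of the surface that is visible of it).
- masks_of(picture, target): "pixels" (384x512 bool, what is visible of it).
The state is a dict: "t": time; "joint_positions": joint angles; "joint_vel": joint speeds; "tau": joint torques, N m; "ee_pos": TCP position; "eef_rot": TCP orientation; "ft_force": force on the tool from outside, world axes, zero at the start; "wrist_torque": the same for the moment, N m; "grip_width": finger opening in m.
Only numpy, scipy, OpenCV 4.12 (cv2) and the standard library are available. Lean on these libraries where they do the work, as an engineer would, in place of code of your own. Each camera call takes 0.05 s, during which the arm holds its last target. There are 200 camera calls.

### The job

Two stray samples lie on the closed lid of the grey instrument case: first put the round black mounted specimen into the yellow tray and the bronze tee casting into the blue tray. Then tug the lid up by its dark bar handle to learn whether the bolt has caught, before sliding the red bolt knob; if the lid stops after a few millimetres, slide the knob away from the handle until the lid is free. Swing the lid open to about 45 degrees and finish still holding it there by the bar handle; leave the white objective and the note pad where they are.

Things in the scene. Friction and masses are not known exactly. Their poses are not given: they have to be found in the camera images.
- case: grey case fixed to the desk, 140 mm deep (x), 220 wide (y), walls 80 mm high, shut by a flat lid whose top is 90 mm above the desk. Origin: centre of its underside; x points from its front (robot side) to its back, y to its left seen from the robot, z up; yaw varies.
- case_lid: grey lid of the case. Origin: middle of its hinge axis (x = +70, z = 80 mm in the case's frame); axes as the case's when shut, z tilting back as its front edge rises, by 1.3 rad at most. Moves easily (about 2 N at the handle), falls shut when let go. With the bolt caught it has play of about 0.04 rad (5 mm at the handle), then stops hard. The catch is hidden inside: only tugging tells.
- lid_handle (a point): dark steel bar handle on the lid. Origin: middle of the bar, a 10 mm round rod along y, 72 mm long between two posts, its axis 36 mm above the lid's top (31 mm free under it). With the lid shut it lies at x = -48, y = +52, z = 126 mm in the case's frame; its frame turns with the lid.
- bolt: slide bolt on the lid; red round knob 16 mm across, 26 mm tall. Origin: on the lid's top under the knob's centre, at the start at x = -45, y = -50 to -54 mm in the case's frame. It slides toward the case's -y (away from the bar handle), to a stop at y = -80 mm, against about 3 N, and stays where left. All the way to -y the lid is surely free.
- mount: round black mounted specimen, a puck 30 mm across and 19 mm high, 30 g, lying on the rear half of the lid. Origin: centre of its underside, z up.
- tee: bronze-brown tee-shaped casting, 32 x 35 x 10 mm, 40 g, lying flat on the rear half of the lid. The stem of the T lies along x (32 mm over all), its crossbar along y (35 mm). Origin: centre of its underside, z up.
- yellow_tray: yellow open tray, 90 mm (x) x 120 mm (y) x 26 mm high outside, walls and floor 4 mm, fixed to the desk. Origin: centre of its underside. Takes the round mounted specimen.
- blue_tray: blue open tray, the same size, fixed to the desk. Origin: centre of its underside. Takes the tee casting.
- objective: white microscope objective, 28 mm across, 44 mm tall, standing loose on the desk; a bystander. Origin: centre of its underside.
- note_pad: cream note pad, 65 x 99 x 23 mm, lying loose on the desk; a bystander. Origin: centre of its underside.
Mind the look-alikes: they are no part of the job. Of the things that look like the blue_tray, the larger one is meant.

How it is judged:
On the way, in this order (a step that is already met when the one before it is completed fails the run):
1. both samples lie in their trays, let go, and the lid is still shut (x of mount in the frame of yellow_tray between -0.041 and 0.041 m and y of mount in the frame of yellow_tray between -0.055 and 0.055 m and x of tee in the frame of blue_tray between -0.041 and 0.041 m and y of tee in the frame of blue_tray between -0.055 and 0.055 m and height (world z) of each of mount, tee below 0.03 m and contact force between the fingers and mount below 0.1 N and contact force between the fingers and tee below 0.1 N and angle between case_lid's own z axis and vertical below 0.012 rad), for 0.2 s.
2. the lid is tugged up by the handle by its free play (0.02 rad) with the bolt not yet moved by more than 4 mm along the case (angle between case_lid's own z axis and vertical above 0.02 rad and contact force between the fingers and case_lid above 0.3 N and y of bolt in the frame of case above -0.058 m and distance between the grasp point and lid_handle below 0.06 m), for 0.05 s.
At the end, for the whole second after the job is handed in: the lid is held still by the fingers on its bar handle (TCP within 60 mm of its middle), open between 0.6 and 1.1 rad; the round specimen rests in the yellow tray and the tee in the blue tray (centres inside the walls, undersides below 30 mm) (angle between case_lid's own z axis and vertical between 0.6 and 1.1 rad and angular speed of case_lid below 0.1 rad/s and contact force between the fingers and case_lid above 0.5 N and x of mount in the frame of yellow_tray between -0.041 and 0.041 m and y of mount in the frame of yellow_tray between -0.055 and 0.055 m and x of tee in the frame of blue_tray between -0.041 and 0.041 m and y of tee in the frame of blue_tray between -0.055 and 0.055 m and height (world z) of each of mount, tee below 0.03 m and linear speed of each of mount, tee below 0.02 m/s and distance between the grasp point and lid_handle below 0.06 m); the arm keeps its last pose, push and grip.
It fails at once if the objective or the note pad is moved by more than 25 mm (distance of any of objective, note_pad from where it was at the start of the episode above 0.025 m).
It also fails if it takes over 72 s, if anything falls off the work surface, if the arm or the gripper's body presses on something with over 40 N, if the wrist force passes 120 N, or if a joint passes its speed limit or range.

## Working session

There is one attempt and no reset: what is moved stays moved. The work goes in short steps, Python scripts to look and compute and a tool call to move; the robot and the scene stay as the last step left them, time stands still between calls to the robot, and variables do not carry over. Pictures are saved under pics/ and viewed, about 8 in all and at most 12, crops included, and the job is handed in when it is done.

Besides the shell and the picture viewer there is one more tool, called after "Emit:" by a JSON object that holds its "op" and its "data", one argument or row to a line. play_rows: Moves the arm, as the interface text tells. Its arguments: {"type":"object","properties":{"steps":{"type":"array","items":{"type":"array"}},"grip_force":{"type":"number"}},"required":["steps"]}

```bash
mkdir -p pics
cat > h.py <<'E'
import numpy as np, cv2
from scipy.spatial.transform import Rotation as R
from station import *
def Twc(p,st=None):
    if 'view' in p: return np.linalg.inv(np.array(p['view']))
    T=np.eye(4);q=st['eef_rot'];T[:3,:3]=R.from_quat([q[1],q[2],q[3],q[0]]).as_matrix();T[:3,3]=st['ee_pos']
    return T@np.array(p['mount'])
def cloud(p,T):
    h,w=p['z_map'].shape;f=h/2/np.tan(np.radians(p['vfov'])/2)
    v,u=np.mgrid[:h,:w];z=p['z_map']
    P=np.stack([(u-p['cx'])/f*z,-(v-p['cy'])/f*z,-z],-1)
    return P@T[:3,:3].T+T[:3,3]
E
python3 - <<'E'
from h import *
st=get_state();print({k:np.round(v,3).tolist() for k,v in st.items()})
for n in ['scene','side']:
    p=read_camera(n);T=Twc(p);C=cloud(p,T);cv2.imwrite(f'pics/{n}0.png',p['img'])
    print(n,[k for k in p if k not in('img','z_map')],p['vfov'],T[:3,3])
    for t in ['case','case_lid','lid_handle','bolt','mount','tee','yellow_tray','blue_tray','objective','note_pad']:
        for b in boxes_of(p,t)[:3]:
            print(t,round(b['conf'],2),np.round(T[:3,:3]@b['point']+T[:3,3],3))
E
```

```text
{'t': 0.0, 'joint_positions': [1.555, 0.502, -0.427, 1.551, 0.221, 1.138, -0.21], 'joint_vel': [-0.001, -0.001, -0.0, 0.0, -0.0, -0.002, 0.002], 'tau': [0.001, -56.659, -5.816, -27.911, -0.069, 0.031, 0.0], 'ee_pos': [0.179, -0.624, 0.244], 'eef_rot': [-0.001, 0.799, -0.602, -0.001], 'ft_force': [0.184, -1.137, -0.2], 'wrist_torque': [-0.012, -0.069, 0.015], 'grip_width': 0.092}
scene ['vfov', 'cx', 'cy', 'view', 'shot'] 43.77205280431851 [ 0.14970708 -0.6274075   1.2387819 ]
case 0.76 [0.485 0.021 0.088]
case_lid 0.7 [0.492 0.042 0.095]
lid_handle 0.67 [0.491 0.048 0.093]
lid_handle 0.64 [0.45  0.319 0.006]
bolt 0.41 [0.438 0.01  0.113]
mount 0.57 [0.579 0.339 0.009]
yellow_tray 0.73 [0.449 0.321 0.005]
blue_tray 0.73 [0.48  0.51  0.005]
blue_tray 0.69 [0.582 0.342 0.006]
objective 0.46 [0.486 0.047 0.093]
note_pad 0.71 [ 0.433 -0.16   0.021]
side ['vfov', 'cx', 'cy', 'view', 'shot'] 50.19257717214567 [ 0.18846152 -0.52356567  0.80985132]
case 0.79 [0.485 0.003 0.092]
case_lid 0.62 [0.491 0.031 0.091]
lid_handle 0.62 [0.492 0.028 0.09 ]
bolt 0.51 [0.44  0.007 0.106]
mount 0.66 [0.548 0.086 0.109]
tee 0.6 [ 0.517 -0.035  0.099]
yellow_tray 0.95 [0.451 0.316 0.002]
blue_tray 0.74 [0.475 0.504 0.008]
blue_tray 0.59 [0.582 0.349 0.007]
objective 0.28 [ 0.518 -0.036  0.098]
note_pad 0.79 [ 0.432 -0.17   0.026]
```

View pics/scene0.png

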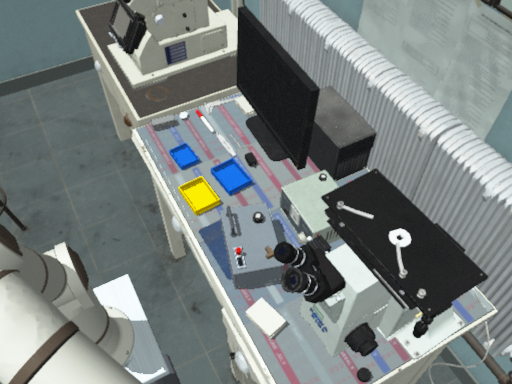

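View pics/side0.png

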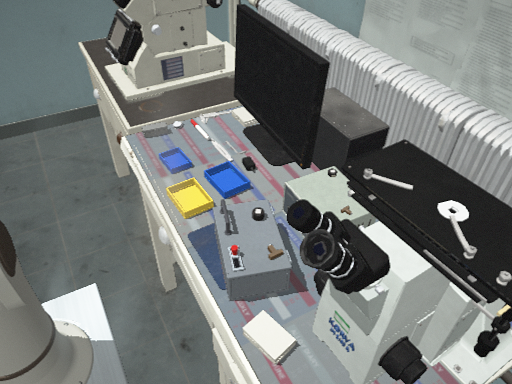

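Both pictures show the case in the middle. The mount is at side px (258,213), the tee at (275,252) and the red knob at (235,248). The yellow tray is at (190,197), the larger blue tray at (227,180), and the microscope head overhangs to the right of the tee. Next I'll fit poses from the depth.

Run:
```python
from h import *
Cs=[];I=[]
for n in ['scene','side']:
    p=read_camera(n);T=Twc(p);C=cloud(p,T);ok=p['z_map']>0
    for t in ['case','yellow_tray','blue_tray','note_pad','mount','tee','bolt']:
        for m in masks_of(p,t)[:2]:
            k=m['pixels']&ok; q=C[k]
            if len(q)<8: continue
            if t=='case': q=q[abs(q[:,2]-.09)<.006]
            r=cv2.minAreaRect((q[:,:2]*1000).astype(np.float32))
            print(n,t,round(m['conf'],2),len(q),'rect',np.round(r[0],1),np.round(r[1],1),round(r[2],1),'z',np.round(np.percentile(q[:,2]*1000,[5,50,95])))
    Cs.append(C[ok]);I.append(p['img'][ok])
C=np.concatenate(Cs);I=np.concatenate(I)
# ortho: x 0.2..0.95 up, y 0.65..-0.5 left->right ; 2mm... color + height
s=600
def idx(C): return ((.95-C[:,0])*s).astype(int),((.65-C[:,1])*s).astype(int)
r,c=idx(C);g=(r>=0)&(r<450)&(c>=0)&(c<690)&(C[:,2]<.7)
o=np.argsort(C[g][:,2]);H=np.zeros((450,690,3),np.uint8);H[r[g][o],c[g][o]]=I[g][o]
H=cv2.dilate(H,np.ones((2,2)))
for k in range(11): cv2.putText(H,str(round(.6-.1*k,1)),(int((.05+.1*k)*s),446),0,.35,(255,255,255))
for k in range(7): cv2.putText(H,str(round(.3+.1*k,1)),(0,int((.65-.1*k)*s)),0,.35,(255,255,255))
cv2.imwrite('pics/ortho.png',H)
# max heights grid 5cm
print('max z (cm), rows x .85->.3, cols y .6->-.5')
for x in np.arange(.85,.29,-.05):
    print(f'{x:.2f}',*[ '%3d'%(100*np.percentile(q[:,2],98)) if len(q:=C[(abs(C[:,0]-x)<.025)&(abs(C[:,1]-y)<.025)])>3 else ' --' for y in np.arange(.6,-.51,-.05)])
```

```text
scene case 0.56 2756 rect [501.5  50. ] [229.5 148.7] 73.8 z [87. 91. 95.]
scene yellow_tray 0.7 984 rect [452.8 328.6] [102.2 148.9] 4.9 z [ 1.  7. 28.]
scene blue_tray 0.82 488 rect [477.8 512.4] [ 77.  121.3] 3.5 z [ 1.  7. 23.]
scene blue_tray 0.62 852 rect [576.5 350.4] [ 91.7 145. ] 6.2 z [ 1.  8. 28.]
scene note_pad 0.69 892 rect [ 437.8 -153.5] [ 76.4 106.7] 17.5 z [11. 23. 28.]
scene note_pad 0.51 60 rect [518.8 -26.2] [35.4 18.3] 66.9 z [ 97. 101. 106.]
scene mount 0.41 83 rect [544.8  91. ] [28.2 27.2] 51.5 z [ 96. 109. 113.]
scene tee 0.56 54 rect [517.2 -26.6] [33.3 15.5] 66.6 z [ 97. 101. 106.]
scene bolt 0.36 61 rect [440.9  12.7] [23.9 15.3] 74.8 z [ 92. 110. 120.]
side case 0.92 3971 rect [503.8  48.8] [228.5 148.8] 73.6 z [88. 91. 93.]
side case 0.47 3828 rect [501.5  49.5] [228.4 142.6] 73.7 z [88. 91. 93.]
side yellow_tray 0.78 1215 rect [449.9 330.6] [ 92.  157.4] 4.5 z [ 2.  7. 27.]
side blue_tray 0.83 515 rect [477.4 503.8] [ 70.6 101.4] 5.0 z [ 2.  6. 20.]
side blue_tray 0.7 1014 rect [580.2 338.1] [ 91.7 124.4] 6.2 z [ 3.  7. 27.]
side note_pad 0.56 1534 rect
[... 851 characters left out ...]
3  34  35  35  33  --
0.60   1   1   0   0   2   2   2   0   0   9   9   9   0  15  32  32  32  31  30  18  12   0  --
0.55   0   0   0   0   2   2   2   1   0   9  11   9   9  10   8  12  35  35  35  21  10   0  --
0.50   0   2   2   2   2   2   2   2   0  13   9   9  10  10   0   0  38  37  37   0   0  --  --
0.45   0   2   2   2   2   2   0   2   0  13  13  11  11   9   2   2  42  42  42   0  --  --  --
0.40   0   0   0   0   0   2   2   2   0   0   0   8   9   9   2   2   2  40  41   0  --  --  --
0.35   0   0   0   0   0   0   0   0   0   0   0   0   0   0   0   0   0   0   0  --  --  --  --
0.30 -80 -80 -80 -80 -80 -80 -80 -80 -80 -80 -80 -80 -80  --  --  --  --  --  --  --  --  --  --
```

View pics/ortho.png

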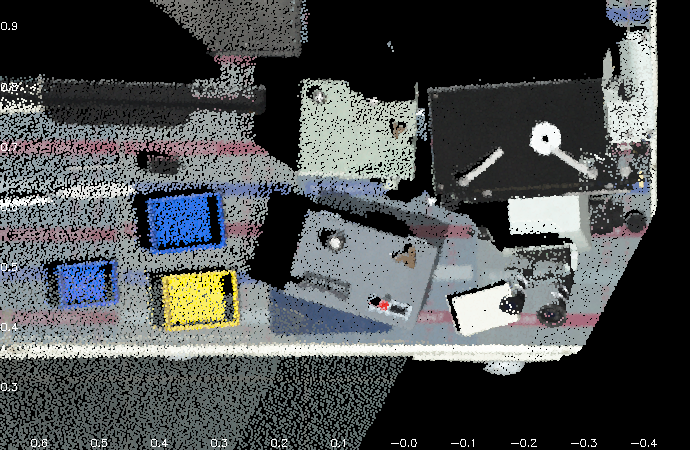

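Case pose: centre about (0.503, 0.050), yaw about -16.3°. The knob and handle agree with that. I'll go over the microscope, then look with the wrist camera above the lid.

Emit:
{"op": "play_rows", "data": {
  "steps": [
    [91.8,[-30,175,300],[0,0,0]],
    [91.8,[-30,175,300],[0,0,0]],
    [91.8,[-30,175,300],[0,0,0]],
    [91.8,[-30,175,300],[0,0,0]],
    [91.8,[-30,175,300],[0,0,0]],
    [91.8,[-30,175,300],[0,0,0]],
    [91.8,[-30,175,300],[0,0,0]],
    [91.8,[-30,175,300],[0,0,0]]
  ]
}}

```text
t: 2.9
ee_pos: [0.1487, -0.45, 0.5446]
eef_rot: [-0.0, 0.798, -0.602, -0.0]
ft_force: [-0.7, -0.3, -0.9]
grip_width: 0.0917
```

Emit:
{"op": "play_rows", "data": {
  "steps": [
    [91.8,[60,45,0],[0,0,10]],
    [91.8,[110,90,0],[0,0,20]],
    [91.8,[160,130,0],[0,0,29]],
    [91.8,[210,170,0],[0,0,39]],
    [91.8,[240,225,0],[0,0,48]],
    [91.8,[270,280,0],[0,0,57.6]],
    [91.8,[290,340,0],[0,0,57.6]],
    [91.8,[310,400,0],[0,0,57.6]]
  ]
}}

```text
t: 3.9
ee_pos: [0.4526, -0.0679, 0.5439]
eef_rot: [-0.001, 0.99, -0.143, -0.001]
ft_force: [1.0, -1.5, 0.2]
grip_width: 0.0918
```

Emit:
{"op": "play_rows", "data": {
  "steps": [
    [91.8,[30,50,-30],[0,0,0]],
    [91.8,[35,100,-80],[0,0,0]],
    [91.8,[35,100,-130],[0,0,0]],
    [91.8,[35,100,-180],[0,0,0]],
    [91.8,[35,100,-200],[0,0,0]],
    [91.8,[35,100,-200],[0,0,0]],
    [91.8,[35,100,-200],[0,0,0]]
  ]
}}

```text
t: 4.78
ee_pos: [0.4876, 0.0309, 0.3458]
eef_rot: [-0.001, 0.99, -0.143, -0.0]
ft_force: [0.3, 0.5, 0.8]
grip_width: 0.0917
```

```bash
cat > look.py <<'E'
from h import *
import sys
st=get_state();p=read_camera('wrist');T=Twc(p,st);C=cloud(p,T);ok=p['z_map']>0
cv2.imwrite(sys.argv[1],p['img']);print('tcp',np.round(st['ee_pos'],4),np.round(st['eef_rot'],3),'cam',np.round(T[:3,3],3),'t',st['t'])
for t in sys.argv[2:]:
    for m in masks_of(p,t)[:2]:
        q=C[m['pixels']&ok]
        if len(q)<8: continue
        if t.startswith('case'): q=q[abs(q[:,2]-.09)<.006]
        else:
            top=np.percentile(q[:,2],90); q=q[abs(q[:,2]-top)<.006]
        if len(q)<8: continue
        r=cv2.minAreaRect((q[:,:2]*1000).astype(np.float32))
        print(t,round(m['conf'],2),len(q),'rect',np.round(r[0],1),np.round(r[1],1),round(r[2],1),'mean',np.round(q[:,:2].mean(0)*1000,1),'z',np.round(np.percentile(q[:,2]*1000,[5,50,95])))
E
python3 look.py pics/w1.png case mount tee bolt lid_handle
```

```text
tcp [0.4876 0.0309 0.3458] [-0.001  0.99  -0.143 -0.   ] cam [0.508 0.098 0.486] t 4.775
case 0.91 21665 rect [502.  49.] [223.6 149.2] 73.8 mean [503.7  57.4] z [90. 91. 93.]
case 0.44 15 rect [547.2  91.2] [31.6 24.1] 48.3 mean [551.1  93.7] z [90. 91. 92.]
mount 0.57 639 rect [546.2  91.2] [28.8 28.9] 73.6 mean [546.   91.3] z [108. 110. 111.]
mount 0.37 154 rect [441.7  11.8] [15.  14.4] 28.2 mean [442.2  12.1] z [115. 117. 118.]
tee 0.78 421 rect [521.  -23.5] [33.6 31.5] 1.9 mean [520.9 -27.1] z [100. 101. 103.]
bolt 0.64 146 rect [442.  12.] [14.2 14.4] 26.0 mean [442.5  12.2] z [115. 117. 118.]
bolt 0.33 21768 rect [500.7  49.4] [223.4 146.7] 73.7 mean [502.2  57. ] z [90. 91. 93.]
```

View pics/w1.png

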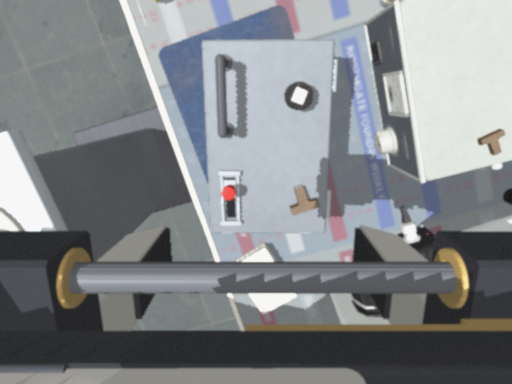

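The wrist view shows the mount at (299,95), the tee at (304,200) with its stem toward +y, the knob at (229,192) and the bar at (222,95). There's a dark and white thing near (410,230), behind the tee. I'll check clearances there and look for the objective.

Run:
```python
from h import *
L=[]
for n in ['scene','side','wrist']:
    st=get_state();p=read_camera(n);T=Twc(p,st);C=cloud(p,T)
    ok=p['z_map']>(.2 if n=='wrist' else .0)
    if n=='wrist': ok[230:]=False
    L.append(C[ok])
    for b in boxes_of(p,'objective')[:4]: print(n,'obj',round(b['conf'],2),np.round(T[:3,:3]@b['point']+T[:3,3],3))
    if n=='wrist':
        m=masks_of(p,'tee')[0]['pixels'];q=C[m];q=q[abs(q[:,2]-.1)<.004][:,:2]*1000
        # T template fit: stem along +x
        from scipy.optimize import minimize
        def sd(a,c,h): d=abs(a-c)-h; return np.maximum(d[:,0],d[:,1])
        best=None
        H=np.histogram(q[:,1],bins=np.arange(-50,5,3));print(H)
        for a,bn in zip(H[1],H[1][1:]):
            s=q[(q[:,1]>=a)&(q[:,1]<bn)]
            if len(s): print(round(a),np.round([s[:,0].min(),s[:,0].max()]))
C=np.concatenate(L)
print('cols y .06->-.14; rows x')
for x in np.arange(.68,.42,-.02):
    print(f'{x:.2f}',*[ '%4d'%(1000*np.percentile(q[:,2],97)) if len(q:=C[(abs(C[:,0]-x)<.01)&(abs(C[:,1]-y)<.01)])>3 else '  --' for y in np.arange(.06,-.17,-.02)])
```

```text
wrist obj 0.41 [0.684 0.165 0.016]
(array([ 0,  0,  0, 21, 68, 68, 81, 36, 28, 24, 25, 25, 24, 27,  9,  0,  0,
        0]), array([-50, -47, -44, -41, -38, -35, -32, -29, -26, -23, -20, -17, -14,
       -11,  -8,  -5,  -2,   1,   4]))
-41 [505. 533.]
-38 [504. 537.]
-35 [505. 538.]
-32 [504. 538.]
-29 [513. 537.]
-26 [515. 527.]
-23 [515. 526.]
-20 [515. 526.]
-17 [515. 526.]
-14 [515. 525.]
-11 [515. 526.]
-8 [515. 525.]
cols y .06->-.14; rows x
0.68  114  115  114  114  114  114  332  336  337  336  339  344
0.66  113  113  113  114  113  113    2  336  337  353  345  343
0.64    4    4   49   53   45    2    2  337  336  351  337  338
0.62    3    4    3    2    2  151  156  334  333  325  325  327
0.60    3    3    2    2    2    2    3  170  174   81   --   --
0.58   92  438  438  437  435    3    2    2    3    3  127  129
0.56   93  437  438  438  437  428   82    3    2  109  122  126
0.54   93  436  419  700  436  101   92   91    3    3    4    6
0.52   93  436  527  728  710  102   92   90    4    4    4    5
0.50  731  732  733  735  728  101   92    5    4    4    4    4
0.48  738  734  734  632  741   93   91    4    4    4    3    5
0.46  743  742  628  743  746   92   91    5   22   27   27   26
0.44  746  745  750  753  745  714   89    4   25   26   27   27
0.42  745  744  756  761  756  734    5    5    5   27   27   28
```

The eyepiece and stand are too close behind the tee for jaws along x, so I'll grip the tee along its stem, with the jaws along world y.

Emit:
{"op": "play_rows", "data": {
  "steps": [
    [60,[10,-10,0],[0,0,-10]],
    [60,[20,-20,0],[0,0,-20]],
    [60,[33,-30,0],[0,0,-30]],
    [60,[33,-45,0],[0,0,-40]],
    [60,[33,-55,0],[0,0,-50]],
    [60,[33,-55,0],[0,0,-60]],
    [60,[33,-55,0],[0,0,-70]],
    [60,[33,-55,0],[0,0,-72]]
  ]
}}

```text
t: 6.42
ee_pos: [0.5202, -0.0242, 0.3455]
eef_rot: [0.0, 0.717, -0.697, 0.0]
ft_force: [1.0, -0.3, 0.8]
grip_width: 0.0597
```

Emit:
{"op": "play_rows", "data": {
  "steps": [
    [60,[0,0,-50],[0,0,0]],
    [60,[0,0,-100],[0,0,0]],
    [60,[0,0,-150],[0,0,0]],
    [60,[0,0,-190],[0,0,0]],
    [60,[0,0,-190],[0,0,0]]
  ]
}}

```text
t: 7.05
ee_pos: [0.5176, -0.0241, 0.1529]
eef_rot: [0.002, 0.718, -0.696, -0.003]
ft_force: [-0.4, -0.3, -0.3]
grip_width: 0.0598
```

```bash
python3 look.py pics/w2.png tee
```

```text
tcp [ 0.5176 -0.0241  0.1529] [ 0.002  0.718 -0.696 -0.003] cam [ 0.59  -0.023  0.293] t 7.05
tee 0.75 1677 rect [521.7 -24. ] [35.  31.3] 2.5 mean [522.6 -27.9] z [ 99. 101. 102.]
```

Emit:
{"op": "play_rows", "data": {
  "steps": [
    [60,[2,0,-20],[0,0,0]],
    [60,[2,0,-40],[0,0,0]],
    [60,[2,0,-41],[0,0,0]],
    [20,[2,0,-41],[0,0,0]],
    [20,[2,0,-41],[0,0,0]],
    [20,[2,0,-41],[0,0,0]],
    [20,[2,0,-41],[0,0,0]],
    [20,[2,0,-41],[0,0,0]]
  ],
  "grip_force": 15
}}

```text
t: 8.15
ee_pos: [0.5225, -0.0243, 0.1149]
eef_rot: [-0.0, 0.717, -0.697, 0.0]
ft_force: [0.6, -0.3, 2.2]
grip_width: 0.0299
```

Emit:
{"op": "play_rows", "data": {
  "steps": [
    [20,[0,0,20],[0,0,0]],
    [20,[0,0,60],[0,0,0]],
    [20,[0,0,110],[0,0,0]],
    [20,[0,0,150],[0,0,0]],
    [20,[0,0,150],[0,0,0]]
  ]
}}

```text
t: 8.78
ee_pos: [0.5245, -0.0237, 0.269]
eef_rot: [-0.002, 0.717, -0.697, 0.003]
ft_force: [-0.2, 0.4, -1.5]
grip_width: 0.03
```

Emit:
{"op": "play_rows", "data": {
  "steps": [
    [20,[5,50,0],[0,0,0]],
    [20,[10,105,0],[0,0,0]],
    [20,[20,160,0],[0,0,0]],
    [20,[35,215,0],[0,0,0]],
    [20,[45,270,0],[0,0,0]],
    [20,[55,325,0],[0,0,0]],
    [20,[55,364,0],[0,0,0]],
    [20,[55,364,-40],[0,0,0]]
  ]
}}

```text
t: 9.78
ee_pos: [0.5761, 0.3467, 0.2269]
eef_rot: [-0.004, 0.719, -0.695, -0.001]
ft_force: [0.2, -0.8, -0.4]
grip_width: 0.0299
```

Emit:
{"op": "play_rows", "data": {
  "steps": [
    [20,[0,0,-50],[0,0,0]],
    [20,[0,0,-100],[0,0,0]],
    [20,[0,0,-120],[0,0,0]],
    [20,[0,0,-120],[0,0,0]]
  ]
}}

```text
t: 10.28
ee_pos: [0.5763, 0.3393, 0.1033]
eef_rot: [0.001, 0.717, -0.697, -0.001]
ft_force: [0.1, 0.0, -0.1]
grip_width: 0.0305
```

```bash
python3 look.py pics/w3.png tee blue_tray yellow_tray; python3 -c "
from h import *
p=read_camera('side');cv2.imwrite('pics/s3.png',cv2.resize(p['img'][100:300,100:350],None,fx=3,fy=3))"
```

```text
tcp [0.5763 0.3393 0.1033] [ 0.001  0.717 -0.697 -0.001] cam [0.648 0.341 0.244] t 10.275
tee 0.55 1928 rect [581.4 339. ] [23.1 30.1] 2.4 mean [579.6 336.5] z [86. 90. 91.]
blue_tray 0.83 2175 rect [476.3 518. ] [35.1 49.2] 2.3 mean [476.8 518. ] z [3. 4. 5.]
blue_tray 0.62 2744 rect [590.2 340.8] [ 68.9 120.4] 5.8 mean [606.9 341.5] z [22. 27. 28.]
yellow_tray 0.96 707 rect [492.2 338.4] [ 5.8 60.6] 4.9 mean [493.  337.3] z [21. 26. 28.]
```

View pics/w3.png

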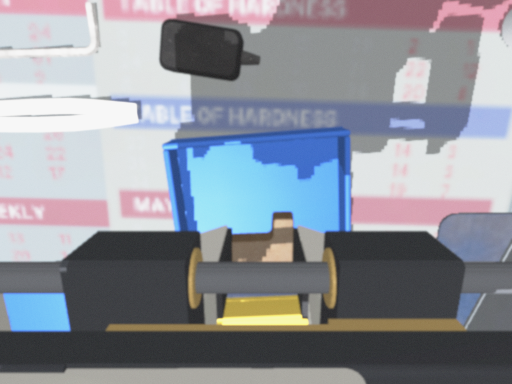

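The tee is held at px (265,240), over the larger blue tray. I'll lower it and release.

Emit:
{"op": "play_rows", "data": {
  "steps": [
    [20,[2,0,-40],[0,0,0]],
    [20,[2,0,-66],[0,0,0]],
    [20,[2,0,-69],[0,0,0]],
    [50,[2,0,-69],[0,0,0]],
    [50,[2,0,-69],[0,0,0]],
    [50,[2,0,-69],[0,0,0]],
    [50,[2,0,-20],[0,0,0]],
    [50,[2,0,40],[0,0,0]]
  ]
}}

```text
t: 11.52
ee_pos: [0.5785, 0.339, 0.1448]
eef_rot: [0.001, 0.717, -0.697, -0.0]
ft_force: [0.5, 0.0, -0.3]
grip_width: 0.0498
```

Emit:
{"op": "play_rows", "data": {
  "steps": [
    [60,[-5,-10,60],[0,0,10]],
    [60,[-10,-50,120],[0,0,20]],
    [60,[-20,-100,150],[0,0,30]],
    [60,[-30,-155,150],[0,0,40]],
    [60,[-30,-210,150],[0,0,50]],
    [60,[-32,-250,150],[0,0,60]],
    [60,[-32,-250,150],[0,0,70]],
    [60,[-32,-250,100],[0,0,72]]
  ]
}}

```text
t: 12.52
ee_pos: [0.5504, 0.0894, 0.2478]
eef_rot: [-0.001, 0.99, -0.143, 0.004]
ft_force: [1.1, 0.2, -0.5]
grip_width: 0.06
```

```bash
python3 look.py pics/w4.png mount case
python3 - <<'E'
from h import *
p=read_camera('side');T=Twc(p);C=cloud(p,T)
for t in ['tee','mount','blue_tray']:
    for b in boxes_of(p,t)[:3]: print(t,round(b['conf'],2),np.round(T[:3,:3]@b['point']+T[:3,3],3))
E
```

```text
tcp [0.5504 0.0894 0.2478] [-0.001  0.99  -0.143  0.004] cam [0.57  0.157 0.388] t 12.525
mount 0.83 960 rect [546.4  91.6] [29.1 28.9] 73.2 mean [546.6  91.9] z [109. 110. 111.]
case 0.66 22611 rect [504.6  56.1] [208.2 149. ] 73.8 mean [517.8  78. ] z [90. 91. 92.]
mount 0.63 [0.547 0.084 0.109]
blue_tray 0.82 [0.481 0.502 0.007]
blue_tray 0.62 [0.579 0.349 0.009]
```

Emit:
{"op": "play_rows", "data": {
  "steps": [
    [60,[-3,2,-50],[0,0,0]],
    [60,[-3,2,-100],[0,0,0]],
    [60,[-3,2,-125],[0,0,0]],
    [60,[-3,2,-134],[0,0,0]],
    [20,[-3,2,-134],[0,0,0]],
    [20,[-3,2,-134],[0,0,0]],
    [20,[-3,2,-134],[0,0,0]],
    [20,[-3,2,-134],[0,0,0]]
  ]
}}

```text
t: 13.88
ee_pos: [0.5449, 0.0917, 0.1114]
eef_rot: [-0.0, 0.99, -0.143, 0.001]
ft_force: [-0.3, -0.0, 4.7]
grip_width: 0.029
```

Emit:
{"op": "play_rows", "data": {
  "steps": [
    [20,[0,0,20],[0,0,0]],
    [20,[0,0,60],[0,0,0]],
    [20,[0,0,110],[0,0,0]],
    [20,[-10,50,120],[0,0,0]],
    [20,[-25,105,120],[0,0,0]],
    [20,[-50,160,120],[0,0,0]],
    [20,[-80,210,100],[0,0,0]],
    [20,[-95,230,60],[0,0,0]]
  ]
}}

```text
t: 14.88
ee_pos: [0.4478, 0.3269, 0.1732]
eef_rot: [-0.003, 0.99, -0.14, 0.002]
ft_force: [0.8, -0.2, -0.1]
grip_width: 0.0289
```

```bash
python3 look.py pics/w5.png mount tee yellow_tray blue_tray
```

```text
tcp [0.4478 0.3269 0.1732] [-0.003  0.99  -0.14   0.002] cam [0.467 0.394 0.314] t 14.875
mount 0.59 1830 rect [450.  333.5] [15.7 29.1] 74.1 mean [449.8 333.1] z [168. 172. 173.]
tee 0.79 886 rect [577.6 340.5] [35.1 31.4] 2.0 mean [577. 337.] z [12. 15. 16.]
tee 0.67 3188 rect [578.8 340. ] [ 90.4 120.2] 5.8 mean [582.6 341.8] z [21. 26. 28.]
yellow_tray 0.76 1593 rect [449.3 320.4] [ 90.2 112.5] 4.3 mean [450.9 344.2] z [23. 27. 28.]
blue_tray 0.77 3201 rect [578.8 340. ] [ 90.4 120.1] 5.8 mean [582.7 341.7] z [22. 26. 28.]
blue_tray 0.71 582 rect [475.7 458.5] [23.4 71.8] 74.8 mean [471.1 460.1] z [16. 21. 22.]
```

View pics/w5.png

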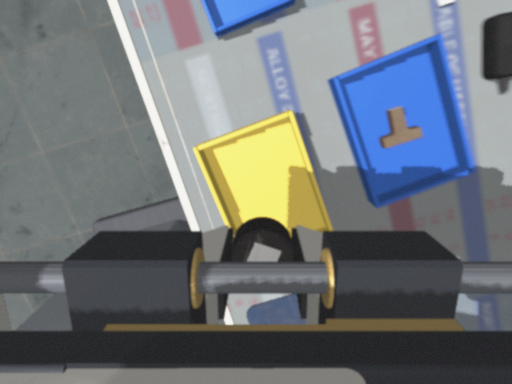

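The tee lies in the blue tray at (402,128), and the mount is held above the yellow tray. I'll turn the jaws along the tray's long side and set it down.

Emit:
{"op": "play_rows", "data": {
  "steps": [
    [20,[2,-5,0],[0,0,-10]],
    [20,[2,-9,-10],[0,0,-20]],
    [20,[2,-9,-20],[0,0,-30]],
    [20,[2,-9,-30],[0,0,-40]],
    [20,[2,-9,-40],[0,0,-50]],
    [20,[2,-9,-60],[0,0,-60]],
    [20,[2,-9,-80],[0,0,-70]],
    [20,[2,-9,-100],[0,0,-70]]
  ]
}}

```text
t: 16.12
ee_pos: [0.4541, 0.312, 0.0719]
eef_rot: [-0.002, 0.728, -0.686, 0.001]
ft_force: [-0.2, 0.0, -0.2]
grip_width: 0.0294
```

Emit:
{"op": "play_rows", "data": {
  "steps": [
    [20,[0,0,-25],[0,0,0]],
    [20,[0,0,-43],[0,0,0]],
    [20,[0,0,-44],[0,0,0]],
    [50,[0,0,-44],[0,0,0]],
    [50,[0,0,-44],[0,0,0]],
    [50,[0,0,-44],[0,0,0]],
    [50,[0,0,0],[0,0,0]],
    [50,[0,0,60],[0,0,0]]
  ]
}}

```text
t: 17.12
ee_pos: [0.4501, 0.312, 0.1306]
eef_rot: [0.002, 0.729, -0.685, -0.001]
ft_force: [1.7, 0.4, -0.2]
grip_width: 0.0501
```

Emit:
{"op": "play_rows", "data": {
  "steps": [
    [60,[0,0,60],[0,0,10]],
    [60,[0,-20,120],[0,0,20]],
    [60,[0,-60,140],[0,0,30]],
    [60,[0,-110,140],[0,0,40]],
    [60,[5,-160,140],[0,0,50]],
    [60,[5,-205,140],[0,0,60]],
    [60,[5,-205,140],[0,0,70]],
    [60,[5,-205,120],[0,0,70]]
  ]
}}

```text
t: 18.12
ee_pos: [0.4574, 0.1066, 0.2517]
eef_rot: [0.0, 0.99, -0.143, 0.002]
ft_force: [0.1, -0.3, -0.9]
grip_width: 0.0597
```

```bash
python3 look.py pics/w6.png mount bolt lid_handle case
python3 - <<'E'
from h import *
st=get_state();p=read_camera('wrist');T=Twc(p,st);C=cloud(p,T)
q=C[:230][(p['z_map'][:230]>.1)].reshape(-1,3)
th=np.radians(-16.3);c=np.array([.502,.049]);d=(q[:,:2]-c)@np.array([[np.cos(th),-np.sin(th)],[np.sin(th),np.cos(th)]])
k=(abs(d[:,0]+.048)<.02)&(abs(d[:,1]-.052)<.05)&(abs(q[:,2]-.13)<.012)
print('bar case-frame',np.percentile(d[k],[2,50,98],axis=0),q[k].mean(0),np.percentile(q[k][:,2],95),cv2.minAreaRect((q[k][:,:2]*1000).astype(np.float32)))
p=read_camera('side');T=Twc(p)
for t in ['tee','mount']:
    for b in boxes_of(p,t)[:3]: print(t,round(b['conf'],2),np.round(T[:3,:3]@b['point']+T[:3,3],3))
E
```

```text
tcp [0.4574 0.1066 0.2517] [ 0.     0.99  -0.143  0.002] cam [0.477 0.174 0.392] t 18.125
bolt 0.75 24237 rect [500.9  50.1] [221.3 146.3] 73.6 mean [505.   81.5] z [90. 91. 92.]
case 0.56 24250 rect [502.1  49.7] [221.3 149. ] 73.6 mean [506.1  82.2] z [90. 91. 92.]
bar case-frame [[-0.05529478  0.01452448]
 [-0.05065452  0.05444693]
 [-0.04560706  0.09084158]] [0.46856373 0.11497386 0.13076142] 0.13277607609036274 ((468.3076171875, 112.97517395019531), (80.93836212158203, 9.961701393127441), 73.91635131835938)
tee 0.49 [ 0.431 -0.166  0.026]
mount 0.64 [0.453 0.305 0.026]
```

The mount reads about (0.453, 0.305) in the yellow tray. The bar's middle is at (0.4685, 0.113, 0.126). I'll grasp it and tug.

Emit:
{"op": "play_rows", "data": {
  "steps": [
    [50,[11,6,-40],[0,0,0]],
    [50,[11,6,-80],[0,0,0]],
    [50,[11,6,-115],[0,0,0]],
    [50,[11,6,-124],[0,0,0]],
    [0,[11,6,-124],[0,0,0]],
    [0,[11,6,-124],[0,0,0]],
    [0,[11,6,-124],[0,0,0]],
    [0,[11,6,-124],[0,0,0]]
  ],
  "grip_force": 25
}}

```text
t: 19.58
ee_pos: [0.4678, 0.1137, 0.1273]
eef_rot: [-0.0, 0.99, -0.143, 0.001]
ft_force: [0.3, -0.3, -0.0]
grip_width: 0.0149
```

Emit:
{"op": "play_rows", "data": {
  "steps": [
    [0,[0,0,0],[0,0,0]],
    [0,[0,0,0],[0,0,0]]
  ]
}}

```text
t: 19.82
ee_pos: [0.4685, 0.1134, 0.1271]
eef_rot: [-0.0, 0.99, -0.143, 0.001]
ft_force: [3.1, -1.8, 2.9]
grip_width: 0.0091
```

Emit:
{"op": "play_rows", "data": {
  "steps": [
    [0,[0,0,2],[0,0,0]],
    [0,[1,0,4],[0,0,0]],
    [0,[1,0,4],[0,0,0]],
    [0,[1,0,5],[0,0,0]],
    [0,[1,0,6],[0,0,0]],
    [0,[1,0,6],[0,0,0]]
  ]
}}

```text
t: 20.58
ee_pos: [0.4701, 0.1129, 0.1316]
eef_rot: [-0.001, 0.99, -0.143, 0.001]
ft_force: [11.4, -0.3, -17.2]
grip_width: 0.0088
```

The lid rose about 4.5 mm (0.038 rad) and then stopped, with 17 N of pull: the bolt has caught. I'll lower it, release, and go to the knob at (0.442, 0.012).

Emit:
{"op": "play_rows", "data": {
  "steps": [
    [0,[-1,0,-3],[0,0,0]],
    [0,[-1,0,-6],[0,0,0]],
    [0,[-1,0,-6],[0,0,0]],
    [50,[-1,0,-6],[0,0,0]],
    [50,[-1,0,-6],[0,0,0]],
    [50,[-1,0,-6],[0,0,0]],
    [50,[-1,0,30],[0,0,0]],
    [50,[-1,0,70],[0,0,0]]
  ]
}}

```text
t: 21.58
ee_pos: [0.466, 0.1139, 0.2026]
eef_rot: [0.0, 0.99, -0.143, -0.002]
ft_force: [0.7, -0.6, 1.0]
grip_width: 0.0491
```

Emit:
{"op": "play_rows", "data": {
  "steps": [
    [40,[-10,-45,0],[0,0,0]],
    [40,[-26,-101,0],[0,0,0]],
    [40,[-26,-101,0],[0,0,0]]
  ]
}}

```text
t: 21.95
ee_pos: [0.4394, 0.0078, 0.2019]
eef_rot: [0.001, 0.989, -0.147, -0.001]
ft_force: [-1.1, 0.7, -0.2]
grip_width: 0.0401
```

```bash
python3 look.py pics/w7.png bolt mount case_lid
python3 - <<'E'
from h import *
p=read_camera('side');T=Twc(p)
for t in ['bolt']:
    for b in boxes_of(p,t)[:3]: print(t,round(b['conf'],2),np.round(T[:3,:3]@b['point']+T[:3,3],3))
E
```

```text
tcp [0.4394 0.0078 0.2019] [ 0.001  0.989 -0.147 -0.001] cam [0.461 0.076 0.342] t 21.95
bolt 0.76 409 rect [442.   11.5] [15.2 15.3] 56.8 mean [442.1  11.9] z [114. 117. 118.]
case_lid 0.61 44277 rect [495.8  33. ] [188.4 145.9] 74.0 mean [500.   46.8] z [90. 91. 92.]
case_lid 0.26 44588 rect [497.3  32.1] [188.7 148.9] 73.8 mean [500.4  46.6] z [90. 91. 92.]
bolt 0.61 [0.44  0.006 0.108]
```

View pics/w7.png

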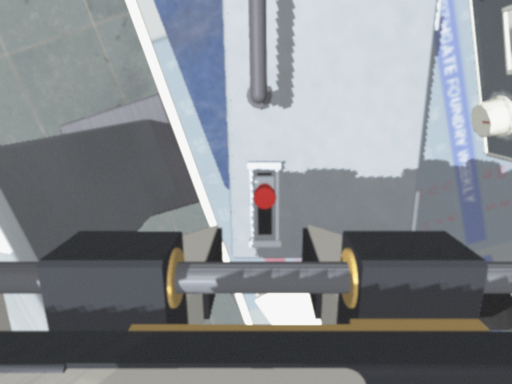

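The red knob is at (264,197), midway between the jaws. I'll grip it and slide it toward the case's -y.

Emit:
{"op": "play_rows", "data": {
  "steps": [
    [40,[2,0,-40],[0,0,0]],
    [40,[2,0,-75],[0,0,0]],
    [40,[2,0,-84],[0,0,0]],
    [0,[2,0,-84],[0,0,0]],
    [0,[2,0,-84],[0,0,0]],
    [0,[2,0,-84],[0,0,0]],
    [0,[2,0,-84],[0,0,0]]
  ],
  "grip_force": 15
}}

```text
t: 23.12
ee_pos: [0.4427, 0.0133, 0.1194]
eef_rot: [0.0, 0.99, -0.143, -0.0]
ft_force: [-4.0, 2.4, 5.4]
grip_width: 0.0151
```

Emit:
{"op": "play_rows", "data": {
  "steps": [
    [0,[-1,-5,0],[0,0,0]],
    [0,[-3,-10,0],[0,0,0]],
    [0,[-4,-15,0],[0,0,0]],
    [0,[-6,-20,0],[0,0,0]],
    [0,[-7,-25,0],[0,0,0]],
    [0,[-8,-28,0],[0,0,0]],
    [0,[-8,-28,0],[0,0,0]]
  ]
}}

```text
t: 24.0
ee_pos: [0.4351, -0.0131, 0.1194]
eef_rot: [-0.001, 0.99, -0.142, 0.0]
ft_force: [-2.7, 7.1, 6.1]
grip_width: 0.0149
```

Emit:
{"op": "play_rows", "data": {
  "steps": [
    [0,[-1,-3,0],[0,0,0]],
    [0,[-1,-3,0],[0,0,0]],
    [0,[-1,-3,0],[0,0,0]],
    [40,[0,0,0],[0,0,0]],
    [40,[0,0,0],[0,0,0]],
    [40,[0,0,0],[0,0,0]],
    [40,[0,0,45],[0,0,0]],
    [40,[0,0,85],[0,0,0]]
  ]
}}

```text
t: 25.0
ee_pos: [0.435, -0.0156, 0.2045]
eef_rot: [-0.0, 0.99, -0.143, -0.0]
ft_force: [1.0, -1.4, 0.3]
grip_width: 0.0398
```

```bash
python3 look.py pics/w8.png bolt
python3 - <<'E'
from h import *
p=read_camera('side');T=Twc(p)
for t in ['bolt']:
    for b in boxes_of(p,t)[:3]: print(t,round(b['conf'],2),np.round(T[:3,:3]@b['point']+T[:3,3],3))
E
```

```text
tcp [ 0.435  -0.0156  0.2045] [-0.     0.99  -0.143 -0.   ] cam [0.456 0.052 0.345] t 25.0
bolt 0.81 398 rect [434.3 -14.7] [15.2 15. ] 28.3 mean [434.6 -14.2] z [114. 117. 118.]
```

The knob is at case y ≈ -80 mm, which is its stop. Back to the bar.

Emit:
{"op": "play_rows", "data": {
  "steps": [
    [50,[16,60,0],[0,0,0]],
    [50,[33,115,0],[0,0,0]],
    [50,[33,129,0],[0,0,0]],
    [50,[33,129,-45],[0,0,0]],
    [50,[33,129,-72],[0,0,0]],
    [50,[33,129,-77],[0,0,0]],
    [0,[33,129,-77],[0,0,0]],
    [0,[33,129,-77],[0,0,0]]
  ],
  "grip_force": 25
}}

```text
t: 26.2
ee_pos: [0.469, 0.1136, 0.1274]
eef_rot: [-0.0, 0.99, -0.143, 0.001]
ft_force: [0.6, 0.6, -0.4]
grip_width: 0.0344
```

Emit:
{"op": "play_rows", "data": {
  "steps": [
    [0,[0,0,0],[0,0,0]],
    [0,[0,0,0],[0,0,0]],
    [0,[0,0,0],[0,0,0]],
    [0,[2,0,5],[0,0,0]],
    [0,[4,-1,10],[0,0,0]],
    [0,[4,-1,10],[0,0,0]]
  ]
}}

```text
t: 26.95
ee_pos: [0.4726, 0.1124, 0.1368]
eef_rot: [0.0, 0.99, -0.143, 0.0]
ft_force: [3.1, -1.4, -3.7]
grip_width: 0.0092
```

The lid is free. Now I'll swing it along the hinge arc to about 0.8 rad.

Emit:
{"op": "play_rows", "data": {
  "steps": [
    [0,[3,-1,6],[0,0,0]],
    [0,[7,-2,12.5],[0,0,0]],
    [0,[12,-3,20],[0,0,0]],
    [0,[18,-5,27.5],[0,0,0]],
    [0,[24,-7,34.5],[0,0,0]],
    [0,[31,-9,41],[0,0,0]],
    [0,[38,-11,46.5],[0,0,0]],
    [0,[46,-13,52],[0,0,0]]
  ]
}}

```text
t: 27.95
ee_pos: [0.5159, 0.1, 0.1892]
eef_rot: [0.001, 0.99, -0.142, -0.002]
ft_force: [-9.3, -1.7, 8.6]
grip_width: 0.0088
```

Emit:
{"op": "play_rows", "data": {
  "steps": [
    [0,[8,-2.5,4.5],[0,0,0]],
    [0,[16,-5,8.5],[0,0,0]],
    [0,[16,-5,8.5],[0,0,0]],
    [0,[16,-5,8.5],[0,0,0]],
    [0,[16,-5,8.5],[0,0,0]]
  ]
}}

```text
t: 28.58
ee_pos: [0.5342, 0.0947, 0.1984]
eef_rot: [0.001, 0.99, -0.143, 0.0]
ft_force: [-6.2, -3.1, 8.0]
grip_width: 0.009
```

Run:
```python
from h import *
p=read_camera('scene');T=Twc(p);C=cloud(p,T)
cv2.imwrite('pics/end.png',cv2.resize(p['img'][100:350,130:380],None,fx=2.4,fy=2.4))
# lid plane
th=np.radians(-16.3);d=(C[...,:2]-[.502,.049])@np.array([[np.cos(th),-np.sin(th)],[np.sin(th),np.cos(th)]])
k=(p['z_map']>0)&(d[...,0]>-.03)&(d[...,0]<.06)&(d[...,1]>-.1)&(d[...,1]<0)&(C[...,2]>.085)&(C[...,2]<.22)
if k.sum()>20:
    a=np.polyfit(d[k][:,0],C[k][:,2],1);print('lid angle',np.arctan(-a[0]),k.sum())
for t in ['mount','tee']:
    for b in boxes_of(p,t)[:3]: print(t,round(b['conf'],2),np.round(T[:3,:3]@b['point']+T[:3,3],3))
s=get_state();print(s['t'],s['ee_pos'],s['ft_force'],s['joint_vel'])
```

```text
lid angle 0.7798237315152534 826
mount 0.74 [0.505 0.031 0.153]
mount 0.58 [0.451 0.306 0.027]
28.725 [0.53421315 0.0946653  0.19845381] [-5.78274029 -2.31009726  7.36874856] [-0.00022186  0.00147573 -0.00045494 -0.00028825 -0.00082791  0.00012466
 -0.00086104]
```

View pics/end.png

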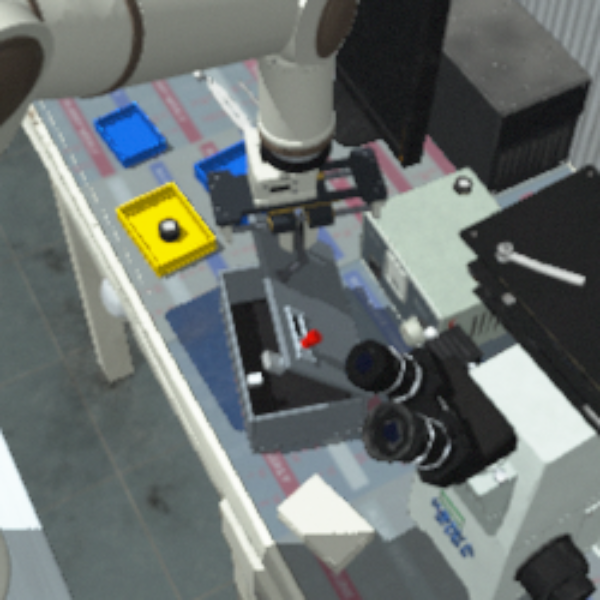

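The lid is held at about 0.78 rad and still. The mount is in the yellow tray at (170,230). The objective at (415,330) and the pad are undisturbed. The tee was confirmed in the blue tray earlier, and nothing has been near it since.

```bash
python3 -c "
from station import *
print(finish_job())"
```

```text
the job is handed in; nothing more can be done
None
```

The job is handed in at about 29 s on the robot's clock. The lid is held open by its bar handle at about 45 degrees, and no verdict was reported.

- **Samples:** The tee is in the larger blue tray and the black specimen is in the yellow tray. The last camera check showed the specimen about 11 mm from the yellow tray's centre. The tee was seen 1–2 mm from the blue tray's centre right after placing. The arm hid it in the final picture, so I did not see it again at the end.
- **Tug:** With the bolt untouched, the lid rose about 4.5 mm and stopped hard at 17 N, so the bolt had caught.
- **Bolt:** I slid the knob to its stop, measured at case y of about -80 mm. After that the lid lifted freely.
- **Lid at the end:** A fit to the depth image put it at 0.78 rad. The arm was at rest with the grip closed on the bar and about 10 N at the wrist.
- **Bystanders:** The objective and note pad looked undisturbed in the final picture. I did not measure their positions again.
- **Detector misreports:** The network sometimes gave wrong matches, such as "mount" on the open lid in the last picture. I discarded these against the images and known heights.

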